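# Clip the lamp on the little light stand and hold its mast up at the second stop

## Task

Take the green clip lamp from the aluminium tray, clip it onto the orange-marked end of the light stand's arm while the mast is still down, and let go of it. Then squeeze in the red button on the stand's head, pull the mast up past its first stop to its second and last stop, and finish still holding it up there with the button squeezed in, so that I can check the light. Leave the router, vase, jar and remote where they are.

Things in the scene. Friction and masses are not known exactly. Their poses are not given: they have to be found in the camera images.
- clip: Green plastic spring clip like a big clothes peg, 36 mm wide (y), 88 mm tall, about 52 g, standing in the tray on its closed jaws, handles up. Origin: centre of the closed jaws' underside; z up, x the pinching direction. This body is the -x half; the +x half has a round black lamp (24 mm) outside its jaw, 4 to 28 mm up. Hinge pin along y, 43 mm up. A half turn about z makes no difference.
- clip_handles (a point): Where to squeeze the clip: midway between its two handle plates, 68 mm above its underside; axes as the clip's -x half. The plates (5 mm thick, 36 mm wide) splay from the hinge to the top: 38 mm over the outsides at the top, 30 mm here. Squeezing them along x takes 5 to 12 N; fully squeezed they are parallel, 20 mm over the outsides.
- clip_jaw (a joint): How far the clip is squeezed open: 0 shut, 0.40 rad fully open, about 0.2 gripping the arm. Fully open, the jaws stand 17 mm apart at the tips and 11 mm at their inner end, 30 mm up. Let go, it springs shut and grips with about 5 N.
- tray: Shallow aluminium tray, fixed, 130 x 160 mm, walls 14 mm high and 3 mm thick, floor 3 mm thick. Origin: centre of its underside on the shelf.
- stand: Small light stand, fixed: steel foot 110 mm across, 10 mm high, black tube 32 mm across (collar 40 mm) up to 135 mm. Origin: centre of the foot's underside; z up the tube. A mast slides straight up out of it without turning; it carries a flat horizontal arm and a black head on top. The arm points along the stand's +y, the red button sits on the head's +x face.
- bar_mark (a point): Top edge of the mast's arm, middle of its 44 mm orange band, 105 mm from the mast's axis, 166 mm above the shelf with the mast down; axes as the stand's; moves with the mast. The arm is a flat bar on edge, 8 mm thick (x), 26 mm tall (down from here), ending 30 mm beyond this point. The jaws go over it from above until the clip's underside is about 22 mm (at most 28 mm) below this edge.
- head_grip (a point): Centre of the black head on the mast, 30 (x) x 26 (y) x 44 mm tall, 192 mm above the shelf with the mast down; axes as the stand's; moves with the mast. The red button, 18 mm wide, 30 mm tall, stands out 8 mm from its +x face here: 38 mm together, 30 mm with the button in. One finger on the button and one on the face behind it press the button and hold the head at once.
- button (a joint): The sprung release button: 0 out, 0.008 m fully in (3 N to start, 7 N fully in). From 0.004 m on it unlocks the mast; when it is let go the lock catches at home, at the first and at the second stop.
- mast (a joint): How far the mast is pulled up, m: 0 down, first stop 0.055, second and last stop 0.110 (end of travel). Locked unless the button is in; with the button in it moves with about 3 N and sinks again if let go.
- router: White router, 120 x 190 x 30 mm with two upright aerials 140 mm tall at its far edge; loose, leave it. Origin: centre of underside.
- vase: Grey ceramic vase, 96 mm across and 160 mm tall; loose, leave it. Origin: centre of underside.
- jar: Glass jar with a screw lid, 72 mm across and 110 mm tall; loose, leave it. Origin: centre of underside.
- remote: Black TV remote, 45 x 160 x 18 mm, lying flat; loose, leave it. Origin: centre of underside.

How it is judged:
By the outcome, as a careful person would: the job done as asked, in the order asked, and still so for the second after the job is handed in, while the arm keeps its last pose, push and grip.
It also fails if it takes over 48 s, if anything falls off the work surface, if the arm or the gripper's body presses on something with over 40 N, if the wrist force passes 120 N, or if a joint passes its speed limit or range.

## Robot

A 6-joint arm with a two-finger parallel gripper is mounted at the origin on the work surface. World frame = base frame: x ahead of the robot, y to its left, z up, the work surface at z = 0. Lengths are in mm, angles in rad, forces in N, time in s.
With the tool pointing down it reaches from about 350 to 975 mm from the base axis. Payload 7.1 kg.
Tool frame: the origin (TCP) lies midway between the tips of the shut fingers; the grasp point (between the pads) lies 19 mm behind it (ctrl.grip_depth is the distance from the TCP to the grasp point, in mm); z points along the fingers, y is the line along which they close (so a half turn about z gives the same grasp; the last joint's range is limited). The gripper opens to 88 mm and grips with 3 to 60 N. Pads are 20 mm wide; open, the fingers measure 115 mm over their backs; the gripper's body (75 mm by 178 mm) begins 61 mm behind the grasp point.
Start: joints at [-1.26, 0.423, 1.63, -0, 1.089, -0.019], TCP at [202.426, -591.294, 222.675] pointing down, gripper open.
Joint ranges: [-3, 3], [-0.9, 2.11], [0.09, 2.58], [-1.31, 4.45], [0.11, 2.69], [-2.54, 2.54]. Speed limits (rad/s): [2.39, 2.39, 3.01, 3.14, 3.14, 3.14].

## Interface

Orientations are given as a rotation vector (axis times angle).
In Python, from workcell import ctrl, cams gives the robot as it stands.
- The arm moves only by the tool move_arm, never from a script. Its argument "steps" is a list of rows, each a list of 3 entries, a list of its own where there are three numbers: the shift along the tool's x, y, z in units of 25 mm (1.0 is 25 mm), then the turn about the tool's z in units of 5 degrees (1.0 is 5 degrees), then the closure, from 0 (fully open) to 1 (shut). A call has 1 to 20 rows; each row shifts and turns the commanded pose from where the row before left it, along the tool's axes as they then stand; what a row does not reach is not made up. A row lasts 1/12 s, in which the tool goes at most 41.7 mm and 7.16 degrees, less where a joint would pass 70% of its speed; a pose out of reach is approached as far as the arm can. A call is refused whole if a number of a shift passes 1 or a number of a turn 1, either way. A call with a gripper value outside its range is refused whole. The fingers move at their own pace and stop on an object; the grip force is fixed at half the most. Time passes only in rows, so rows that do not move let the fingers close. It gives the time, the measured TCP pose, the force, the opening and the grip force at its end, in the units of the state.
- ctrl.get_obs(): the state, without advancing time (a new reading comes with each control period).
- cams.get_image(name): name is "scene" or "side" or "wrist"; returns a dict with "image" (400x640x3 uint8, red, green, blue), "camera_matrix" (3x3 intrinsics, pixels), "xyz" and "rotation" of the camera in the world; the wrist camera has in their place "mount" (4x4, takes a point from camera to tool coordinates, whose origin is the TCP and whose axes are the flange's). Camera axes: x right, y down, z forward; pixel columns grow to the right and rows downward; lengths in mm; the calibration is good to about 2 mm. The wrist camera is an equidistant fisheye: a pixel r from the principal point sees the ray r / f radians off the axis. A picture is of the moment at which its call begins: read the wrist's pose just before it. There is no depth.
- ctrl.close_job(): hands the job in; it is judged then, once.
Trained networks look in the newest picture that a camera, given by its name, has taken for a name from the list of things; names that differ only in an ending like _2 or _b are one class to them, and where a whole thing is asked for, a point or a joint stands for the part that bears it (a point fixed in the world has none). Each returns a list of dicts, best first, with "p" (0 to 1); they miss things now and then, are a little off and sometimes report something else, mostly with a low value. They report only what shows in the picture. A call takes as long as a camera call.
- cams.boxes_of(camera, thing): "rect" ([centre column, centre row, width, height] in pixels, round what is visible of it).
- cams.cut_out(camera, thing): "pixels" (400x640 bool, what is visible of it) and "rect" ([centre column, centre row, width, height] in pixels, round what is visible of it).
The state is a dict: "t": time; "qpos": joint angles; "qvel": joint speeds; "joint_torque": joint torques, N m; "ee_pos": TCP position; "orientation": TCP orientation; "ft_force": force on the tool from outside, world axes, zero at the start; "moment": the same for the moment, N m; "width": finger opening in mm; "grasp_force": force on a finger pad.
Only numpy, scipy, OpenCV 4.12 (cv2) and the standard library are available. Lean on these libraries where they do the work, as an engineer would, in place of code of your own. Each camera call takes 0.05 s, during which the arm holds its last target. There are 200 camera calls.

## Working session

There is one attempt and no reset: what is moved stays moved. The work goes in short steps, Python scripts to look and compute and a tool call to move; the robot and the scene stay as the last step left them, time stands still between calls to the robot, and variables do not carry over. Pictures are saved under pics/ and viewed, at most 11 in all, crops included, and the job is handed in when it is done.

Besides the shell and the picture viewer there is one more tool, called after "Request:" by a JSON object that holds its "name" and its "arguments". move_arm: Moves the arm, as the interface text tells. Its arguments: {"type":"object","properties":{"steps":{"type":"array"}},"required":["steps"]}

```bash
mkdir -p pics; cat > h.py <<'E'
import numpy as np, cv2
from workcell import ctrl, cams
from scipy.spatial.transform import Rotation as R
def grab(n,f=None):
    d=cams.get_image(n)
    if f: cv2.imwrite('pics/'+f,d['image'][:,:,::-1])
    return d
def ray(d,u,v):
    K=np.array(d['camera_matrix']);r=np.linalg.inv(K)@[u,v,1.]
    return np.array(d['xyz'],float),np.array(d['rotation'])@r
def atz(d,u,v,z):
    o,r=ray(d,u,v);return o+r*(z-o[2])/r[2]
def proj(d,P):
    K=np.array(d['camera_matrix']);Rm=np.array(d['rotation'])
    p=(np.atleast_2d(P)-np.array(d['xyz']))@Rm
    q=p@K.T;return q[:,:2]/q[:,2:]
def tri(a,ua,b,ub):
    A=[];y=[]
    o1,r1=ray(a,*ua);o2,r2=ray(b,*ub)
    r1/=np.linalg.norm(r1);r2/=np.linalg.norm(r2)
    s=np.linalg.lstsq(np.c_[r1,-r2],o2-o1,rcond=None)[0]
    p,q=o1+s[0]*r1,o2+s[1]*r2
    return (p+q)/2,np.linalg.norm(p-q)
E
python3 - <<'E'
from h import *
o=ctrl.get_obs();print(o)
for n in['scene','side']:
    d=grab(n,n+'0.png');print(n,d['xyz'],np.round(d['rotation'],3).tolist(),d['camera_matrix'])
    for t in['clip','tray','stand','bar_mark','head_grip','button','router','vase','jar','remote']:
        print(t,[(round(b['p'],2),np.round(b['rect']).tolist()) for b in cams.boxes_of(n,t)[:2]])
E
```

```text
{'t': 0.0, 'qpos': array([-1.26003302e+00,  4.23839949e-01,  1.63067615e+00,  1.77534447e-05,
        1.08861167e+00, -1.90098703e-02]), 'qvel': array([-0.00031282, -0.00054003,  0.00068387, -0.00241923, -0.0004891 ,
        0.0023883 ]), 'joint_torque': array([ 3.66990457e-05, -5.44630587e+01, -2.73664945e+01,  6.43752306e-02,
        2.27419962e-02, -9.82155643e-05]), 'ee_pos': array([ 202.24623484, -590.78627098,  221.90770426]), 'orientation': array([-3.09748480e+00, -5.15400017e-01,  3.25920764e-04]), 'ft_force': array([-0.21859902,  0.11385674, -0.14169056]), 'moment': array([-0.00714034, -0.03537923, -0.02146175]), 'grasp_force': 0.0, 'width': 88.14914750534413}
scene [1829.88328818 -103.83404878  925.65778667] [-1.642, -1.54, 0.847] [[464.25880548   0.         317.00048798]
 [  0.         464.25880548 201.63046879]
 [  0.           0.           1.        ]]
clip [(0.75, [380.0, 219.0, 21.0, 29.0])]
tray [(0.62, [370.0, 230.0, 55.0, 32.0])]
stand [(0.93, [292.0, 209.0, 56.0, 66.0]), (0.26, [380.0, 218.0, 16.0, 26.0])]
bar_mark [(0.71, [294.0, 189.0, 42.0, 22.0])]
head_grip [(0
[... 217 characters left out ...]
, 249.0, 26.0, 42.0])]
remote [(0.97, [208.0, 209.0, 44.0, 20.0])]
side [-14.77294733 587.49209939 913.55733464] [-1.038, 2.437, -1.056] [[463.40088977   0.         322.26691925]
 [  0.         463.40088977 196.2923755 ]
 [  0.           0.           1.        ]]
clip [(0.65, [265.0, 273.0, 19.0, 37.0])]
tray [(0.95, [281.0, 283.0, 80.0, 70.0])]
stand [(0.66, [356.0, 189.0, 55.0, 78.0])]
bar_mark [(0.72, [354.0, 174.0, 51.0, 47.0])]
head_grip [(0.61, [356.0, 176.0, 54.0, 50.0])]
button []
router [(0.97, [373.0, 130.0, 58.0, 70.0])]
vase [(0.57, [269.0, 163.0, 37.0, 57.0])]
jar [(0.64, [183.0, 252.0, 34.0, 52.0]), (0.52, [355.0, 175.0, 52.0, 46.0])]
remote [(0.74, [458.0, 194.0, 56.0, 23.0])]
```

```bash
sed -i "s/np.array(d\['rotation'\])/R.from_rotvec(d['rotation']).as_matrix()/" h.py
python3 - <<'E'
import cv2
a=cv2.imread('pics/scene0.png')[160:300,230:430]; cv2.imwrite('pics/s1.png',cv2.resize(a,None,fx=4,fy=4,interpolation=cv2.INTER_CUBIC))
a=cv2.imread('pics/side0.png')[130:330,220:420]; cv2.imwrite('pics/d1.png',cv2.resize(a,None,fx=3,fy=3,interpolation=cv2.INTER_CUBIC))
E
```

```text
(no output)
```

View pics/s1.png

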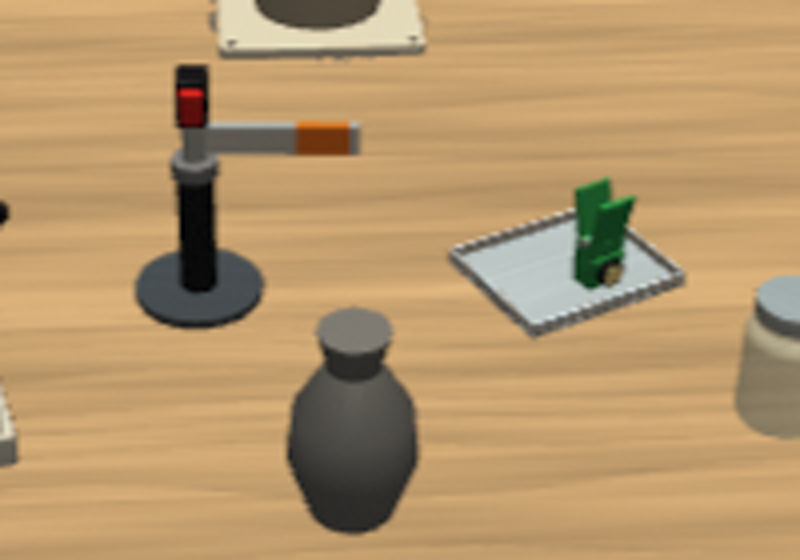

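View pics/d1.png

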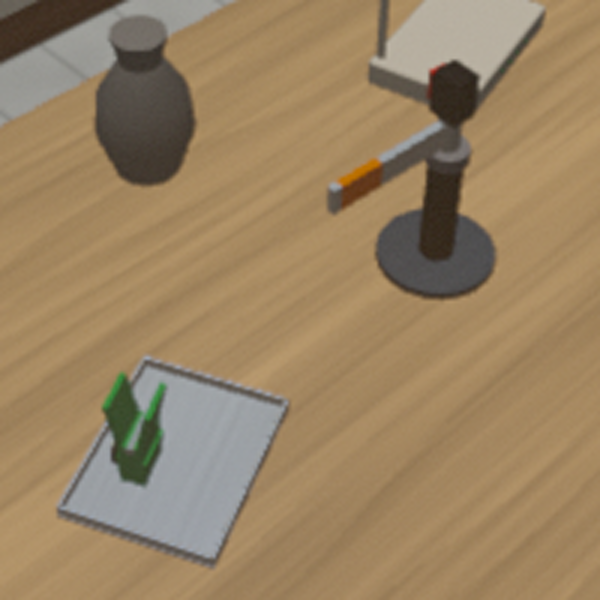

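```bash
python3 - <<'E'
from h import *
from scipy.optimize import least_squares
s=cams.get_image('scene');d=cams.get_image('side')
S=lambda x,y:(230+x/4-.4,160+y/4-.4); D=lambda x,y:(220+x/3-.3,130+y/3-.3)
M=[('s',(199,288),(0,0,10)),('s',(191,107),(23,0,192)),('s',(297,121),(4,83,166)),('s',(350,122),(4,127,166)),('s',(350,154),(4,127,140)),('s',(297,154),(4,83,140)),
('d',(436,252),(0,0,10)),('d',(334,210),(0,135,140)),('d',(382,184),(-4,83,140)),('d',(342,211),(-4,127,140)),('d',(453,92),(0,0,192))]
cam={'s':(s,S),'d':(d,D)}
def f(p):
    r=[]
    for c,uv,m in M:
        im,F=cam[c]; P=R.from_euler('z',p[2]).apply(m)+[p[0],p[1],0]
        r.append(proj(im,P)[0]-F(*uv))
    return np.ravel(r)
z=least_squares(f,[600,-150,0],x_scale=[100,100,.3],loss='soft_l1');print(z.x,np.round(f(z.x).reshape(-1,2),1).tolist())
# clip: top-of-handle corners z~91, base z~3
print('base s',atz(s,*S(588,284),3),'base d',atz(d,*D(135,480),3))
print('tops s',atz(s,*S(594,183),90),atz(s,*S(618,202),90),'d',atz(d,*D(121,377),90),atz(d,*D(162,388),90))
print('tray s',[np.round(atz(s,*S(*p),14)) for p in[(450,254),(533,332),(684,272),(580,210)]])
print('tray d',[np.round(atz(d,*D(*p),14)) for p in[(146,357),(289,402),(213,562),(60,512)]])
o=ctrl.get_obs();print(R.from_rotvec(o['orientation']).as_matrix().round(3))
w=cams.get_image('wrist');print(w['camera_matrix'],np.round(w['mount'],3))
E
```

```text
[ 5.26273722e+02 -1.29516166e+02 -3.82117657e-02] [[0.1, -1.8], [0.0, 0.6], [-0.3, 1.0], [0.1, 0.6], [-0.0, -0.5], [-0.2, -0.4], [-0.1, -1.7], [-0.7, 0.8], [-0.1, 0.6], [0.2, -0.2], [0.4, -0.0]]
base s [539.21899887 204.16336706   3.        ] base d [521.53336023 227.14034351   3.        ]
tops s [514.24340786 206.92919553  90.        ] [544.88265388 221.54257414  90.        ] d [549.8296525 210.2057522  90.       ] [520.49792526 194.58209482  90.        ]
tray s [array([503.,  88.,  14.]), array([620., 143.,  14.]), array([541., 286.,  14.]), array([439., 214.,  14.])]
tray d [array([604., 147.,  14.]), array([488.,  93.,  14.]), array([420., 236.,  14.]), array([532., 291.,  14.])]
[[ 0.946  0.324 -0.   ]
 [ 0.324 -0.946  0.   ]
 [-0.    -0.    -1.   ]]
[[309.70691629   0.         320.2088915 ]
 [  0.         309.70691629 195.5547951 ]
 [  0.           0.           1.        ]] [[   0.      -0.96    -0.279   77.342]
 [   1.       0.       0.      -0.295]
 [  -0.      -0.279    0.96  -163.248]
 [   0.       0.       0.       1.   ]]
```

Request:
{"name": "move_arm", "arguments": {"steps": [[[0,0,-1],-1,0],[[0,0,-1],-1,0],[[0,0,-1],-1,0],[[0,0,0],-1,0],[[0,0,0],-1,0],[[0,0,0],-1,0],[[0,0,0],-1,0],[[0,0,0],-1,0],[[0,0,0],-1,0],[[0,0,0],-1,0],[[0,0,0],-1,0],[[0,0,0],-1,0],[[0,0,0],-1,0],[[0,0,0],-1,0],[[0,0,0],-1,0],[[0,0,0],-1,0],[[0,0,0],-1,0],[[0,0,0],-1,0],[[0,0,0],-1,0],[[0,0,0],-0.5,0]]}}

```text
t: 2.92
ee_pos: [202.4, -591.3, 297.6]
orientation: [-1.65, -2.674, -0.0]
ft_force: [-0.1, 0.4, -0.4]
width: 88.1
grasp_force: 0.0
```

Request:
{"name": "move_arm", "arguments": {"steps": [[[0.87,1,0],0,0],[[0.87,1,0],0,0],[[0.87,1,0],0,0],[[0.87,1,0],0,0],[[0.87,1,0],0,0],[[0.87,1,0],0,0],[[0.87,1,0],0,0],[[0.87,1,0],0,0],[[0.87,1,0],0,0],[[0.87,1,0],0,0],[[0.87,1,0],0,0],[[0.87,1,0],0,0],[[0.87,1,0],0,0],[[0.87,1,0],0,0],[[0.87,1,0],0,0],[[0.87,1,0],0,0],[[0.87,1,0],0,0],[[0.87,1,0],0,0],[[0.87,1,0],0,0]]}}

```text
t: 4.5
ee_pos: [444.5, -8.3, 297.9]
orientation: [1.655, 2.67, 0.0]
ft_force: [-0.0, 0.5, 0.7]
width: 87.8
grasp_force: 0.0
```

```bash
cat >> h.py <<'E'
def wgrab(f=None):
    o=ctrl.get_obs(); d=grab('wrist',f); T=np.eye(4);T[:3,:3]=R.from_rotvec(o['orientation']).as_matrix();T[:3,3]=o['ee_pos']
    return T@np.array(d['mount']),np.array(d['camera_matrix']),d['image'],o
def wproj(C,K,P):
    p=(np.atleast_2d(P)-C[:3,3])@C[:3,:3]; h=np.hypot(p[:,0],p[:,1]); t=np.arctan2(h,p[:,2])
    return np.c_[K[0,2]+K[0,0]*t*p[:,0]/h,K[1,2]+K[0,0]*t*p[:,1]/h]
def wray(C,K,u,v):
    a=np.array([u-K[0,2],v-K[1,2]]);r=np.hypot(*a);t=r/K[0,0]
    return C[:3,3],C[:3,:3]@np.r_[np.sin(t)*a/r,np.cos(t)]
def watz(C,K,u,v,z):
    o,r=wray(C,K,u,v);return o+r*(z-o[2])/r[2]
E
python3 - <<'E'
from h import *
import pickle
w=wgrab('w1.png');pickle.dump(w[:2],open('w1.pkl','wb'))
print(wproj(*w[:2],[[530,-25,166],[526,-130,192],[531,208,71]]))
E
```

```text
[[384.99912909 235.50536509]
 [336.58366393 321.29049177]
 [451.88553992  55.07336756]]
```

Request:
{"name": "move_arm", "arguments": {"steps": [[[0.87,1,0],0,0],[[0.87,1,0],0,0],[[0.87,1,0],0,0],[[0.87,1,0],0,0],[[0.87,1,0],0,0],[[0.87,1,0],0,0],[[0.87,1,0],0,0],[[0,0,0],0,0],[[0,0,0],0,0]]}}

```text
t: 5.3
ee_pos: [533.3, 205.4, 297.2]
orientation: [-1.652, -2.672, 0.001]
ft_force: [-0.2, 0.4, -1.1]
width: 87.9
grasp_force: 0.0
```

```bash
python3 - <<'E'
from h import *
import pickle
w=wgrab('w2.png');pickle.dump(w[:2],open('w2.pkl','wb'));print(w[3]['ee_pos'])
print(wproj(*w[:2],[[530,-25,166],[526,-130,192],[531,208,91],[531,208,3]]))
for t in['clip','tray']: print(t,[(round(b['p'],2),np.round(b['rect']).tolist()) for b in cams.boxes_of('wrist',t)[:2]])
cv2.imwrite('pics/w2s.png',w[2][:,:,::-1])
E
```

```text
[533.32947526 205.38442351 297.23759872]
[[237.83143727 340.61864105]
 [210.57873628 393.28149886]
 [318.9528728  168.57156514]
 [319.2356607  157.10794898]]
clip [(0.73, [322.0, 161.0, 35.0, 38.0])]
tray [(0.96, [303.0, 164.0, 92.0, 110.0])]
```

View pics/w2s.png

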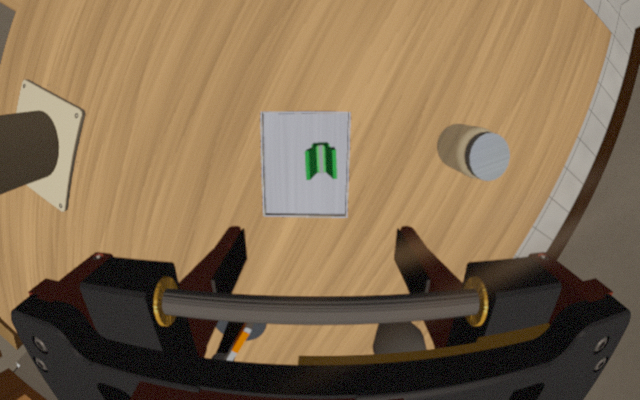

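```bash
python3 - <<'E'
import cv2
a=cv2.imread('pics/w2.png')[130:200,280:360]; a=cv2.resize(a,None,fx=7,fy=7,interpolation=cv2.INTER_CUBIC)
b=cv2.imread('pics/w1.png')[190:360,290:460]; 
cv2.imwrite('pics/w2c.png',a);cv2.imwrite('pics/w1c.png',cv2.resize(b,None,fx=3.5,fy=3.5,interpolation=cv2.INTER_CUBIC))
E
```

```text
(no output)
```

View pics/w2c.png

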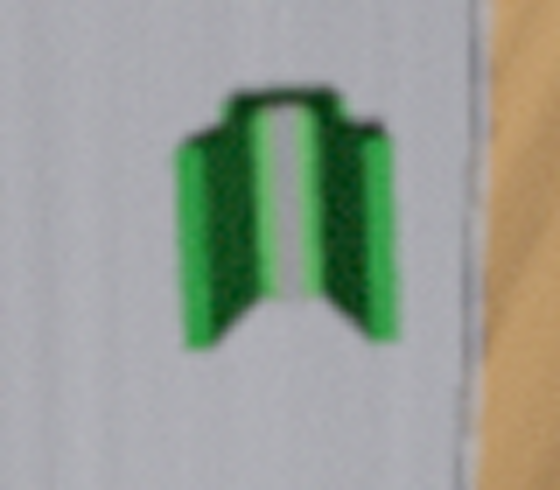

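View pics/w1c.png

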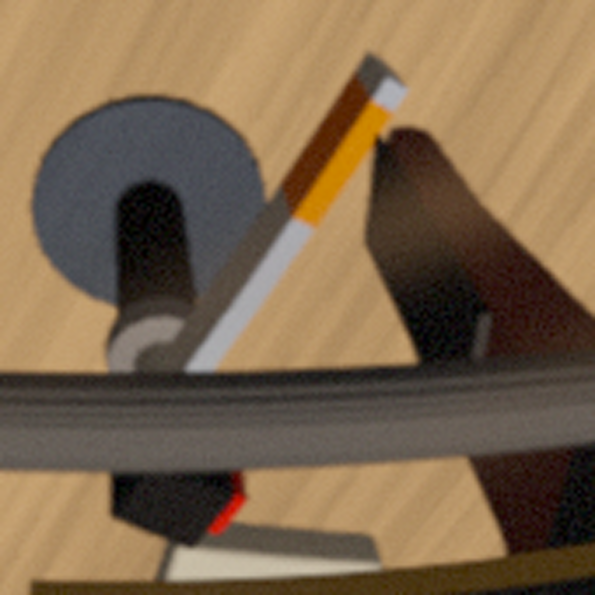

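```bash
python3 - <<'E'
from h import *
import pickle
C,K=pickle.load(open('w2.pkl','rb'));r=lambda x,y,z:watz(C,K,280+x/7-.43,130+y/7-.43,z)
A,B,c,D=[r(x,y,91) for x,y in[(178,147),(187,349),(388,138),(399,342)]]
print(A,B,c,D)
m=(A+B+c+D)/4;print('clip top',m,'width',np.linalg.norm((c+D-A-B)/2),'depth',np.linalg.norm((B+D-A-c)/2))
e=(c+D-A-B);print('yaw pinch',np.degrees(np.arctan2(e[1],e[0])));e=A+c-B-D;print('yaw y-1',np.degrees(np.arctan2(e[1],e[0]))-90)
T=R.from_rotvec([-1.652,-2.672,.001]).as_matrix();print('tooly',np.degrees(np.arctan2(T[1,1],T[0,1])),'delta tool',T.T@(m-[533.33,205.38,91]))
C,K=pickle.load(open('w1.pkl','rb'));r=lambda x,y,z=166:watz(C,K,290+x/3.5-.36,190+y/3.5-.36,z)
p=[r(*q) for q in[(371,97),(391,112),(293,218),(315,227),(382,80),(407,92)]];print(np.round(p,1))
o=(p[0]+p[1]+p[2]+p[3])/4;a=p[0]+p[1]-p[2]-p[3];print('mark',o,'len',np.linalg.norm(a)/2,'yaw',np.degrees(np.arctan2(a[1],a[0]))-90,'thick',np.linalg.norm(p[0]-p[1]))
u=a/np.linalg.norm(a);print('axis',o-105*u)
# foot ellipse z=10
f=[r(x,y,10) for x,y in[(33,200),(150,96),(265,200),(62,120),(240,130),(50,265)]]
f=np.array(f);X=np.c_[2*f[:,:2],np.ones(len(f))];s=np.linalg.lstsq(X,(f[:,:2]**2).sum(1),rcond=None)[0];print('foot',s[:2],np.sqrt(s[2]+s[:2]@s[:2]))
E
```

```text
[506.12477269 220.31187362  91.        ] [523.15519975 188.92814192  91.        ] [537.64392848 237.81803553  91.        ] [555.78455602 206.66097204  91.        ]
clip top [530.67711423 213.42975578  91.        ] width 36.595143669466154 depth 35.87601617276472
yaw pinch 28.781511619769855
yaw y-1 29.352086428156838
tooly 26.546020733733915 delta tool [ 8.38673381e+00  1.22436129e+00 -2.52535767e-03]
[[529.8  -2.4 166. ]
 [537.9  -3.8 166. ]
 [528.4 -47.1 166. ]
 [536.3 -46.9 166. ]
 [530.1   3.7 166. ]
 [539.1   3.8 166. ]]
mark [533.09931571 -25.05991617 166.        ] len 43.938380226916195 yaw -2.02218323001577 thick 8.213782353005518
axis [ 529.3942407  -129.99452638  166.        ]
foot [ 525.44683092 -127.4612362 ] 54.83283036248756
```

Request:
{"name": "move_arm", "arguments": {"steps": [[[0.34,0.05,1],-0.5,0],[[0,0,1],0,0],[[0,0,1],0,0],[[0,0,1],0,0],[[0,0,1],0,0],[[0,0,1],0,0],[[0,0,1],0,0],[[0,0,0.7],0,0],[[0,0,0.7],0,0],[[0,0,0.7],0,0],[[0,0,0.7],0,0],[[0,0,0],0,0],[[0,0,0],0,0]]}}

```text
t: 6.53
ee_pos: [530.0, 211.2, 52.5]
orientation: [-1.598, -2.703, 0.002]
ft_force: [0.4, 0.3, 0.2]
width: 87.8
grasp_force: 0.0
```

```bash
python3 - <<'E'
from h import *
w=wgrab('w3.png');print(w[3]['ee_pos'])
cv2.imwrite('pics/w3s.png',cv2.resize(w[2][100:350,140:500,::-1],None,fx=2,fy=2))
E
```

```text
[530.01566806 211.19366634  52.52036236]
```

View pics/w3s.png

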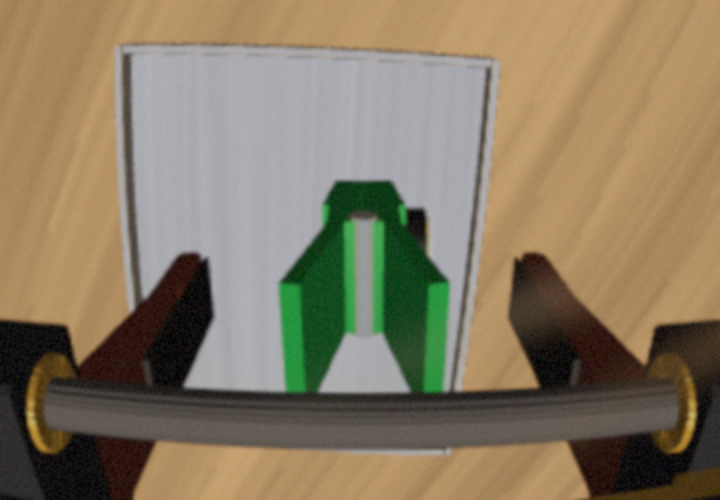

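```bash
python3 - <<'E'
from h import *
w=wgrab();C,K,_,o=w
T=R.from_rotvec(o['orientation']).as_matrix()
for x,y in[(280,283),(448,282)]: print(T.T@(watz(C,K,140+x/2-.25,100+y/2-.25,91)-o['ee_pos']))
E
```

```text
[ 18.88692426 -17.31080894 -37.63602512]
[ 19.13062054  20.27898472 -37.63269463]
```

Request:
{"name": "move_arm", "arguments": {"steps": [[[0.04,0.06,0],0,0.3],[[0,0,0],0,0.6],[[0,0,0],0,1],[[0,0,0],0,1],[[0,0,0],0,1],[[0,0,0],0,1],[[0,0,0],0,1],[[0,0,0],0,1],[[0,0,0],0,1],[[0,0,0],0,1]]}}

```text
t: 7.47
ee_pos: [531.6, 214.0, 53.0]
orientation: [1.597, 2.705, 0.0]
ft_force: [0.9, -0.3, -0.5]
width: 24.6
grasp_force: 6.8
```

Request:
{"name": "move_arm", "arguments": {"steps": [[[0,0,0],0,1],[[0,0,0],0,1],[[0,0,0],0,1],[[0,0,0],0,1]]}}

```text
t: 7.8
ee_pos: [531.5, 214.0, 52.7]
orientation: [1.597, 2.705, 0.0]
ft_force: [-0.4, 0.8, 1.8]
width: 19.4
grasp_force: 30.0
```

Request:
{"name": "move_arm", "arguments": {"steps": [[[0,0,-0.5],0,1],[[0,0,-0.8],0,1],[[0,0,-1],0,1],[[0,0,-1],0.7,1],[[0,0,-1],0.7,1],[[0,0,-1],0.8,1],[[0,0,-1],0.8,1],[[0,0,-1],0.8,1],[[0,0,-1],0.8,1],[[0,0,-0.2],0.8,1],[[0,0,0],0.8,1],[[0,0,0],0,1],[[0,0,0],0,1]]}}

```text
t: 8.88
ee_pos: [531.1, 213.9, 265.6]
orientation: [-2.26, -2.183, -0.0]
ft_force: [0.8, 0.2, -1.5]
width: 19.0
grasp_force: 30.0
```

Request:
{"name": "move_arm", "arguments": {"steps": [[[-0.5,0.03,0],0,1],[[-1,0.05,0],0,1],[[-1,0.05,0],0,1],[[-1,0.05,0],0,1],[[-1,0.05,0],0,1],[[-1,0.05,0],0,1],[[-1,0.05,0],0,1],[[-1,0.05,0],0,1],[[-1,0.01,0],0,1],[[-0.6,0,0],0,1],[[-0.45,0,0],0,1],[[0,0,0],0,1],[[0,0,0],0,1],[[0,0,0],0,1]]}}

```text
t: 10.05
ee_pos: [532.3, -24.5, 265.0]
orientation: [-2.261, -2.181, 0.0]
ft_force: [-1.5, -0.4, -0.7]
width: 19.6
grasp_force: 30.0
```

```bash
python3 - <<'E'
from h import *
import pickle
C,K,im,o=wgrab('w4.png');pickle.dump((C,K,o),open('w4.pkl','wb'));print(o['ee_pos'],o['width'])
T=R.from_rotvec(o['orientation']).as_matrix();print(np.degrees(np.arctan2(T[1,1],T[0,1])),T[:,2])
print(wproj(C,K,[[533,-25,166],[529,-130,192],[534,5,166]]))
a=cv2.resize(im[130:400,220:460,::-1],None,fx=2,fy=2,interpolation=cv2.INTER_CUBIC)
d=grab('side','d2.png');b=cv2.resize(d['image'][130:230,300:400,::-1],None,fx=3,fy=3,interpolation=cv2.INTER_CUBIC)
g=np.zeros((540,800,3),np.uint8);g[:,:480]=a;g[:300,490:790]=b
d=grab('scene','s2.png');g[300:540,490:790]=cv2.resize(d['image'][150:230,260:360,::-1],(300,240),interpolation=cv2.INTER_CUBIC);cv2.imwrite('pics/c4.png',g)
E
```

```text
[532.27719939 -24.48803381 265.02009682] 19.613746859495883
-2.0715910565008566 [-3.67812631e-04  3.13688501e-04 -9.99999883e-01]
[[320.40531398 196.96666485]
 [320.12263605 311.71256072]
 [320.32515658 163.458703  ]]
```

View pics/c4.png

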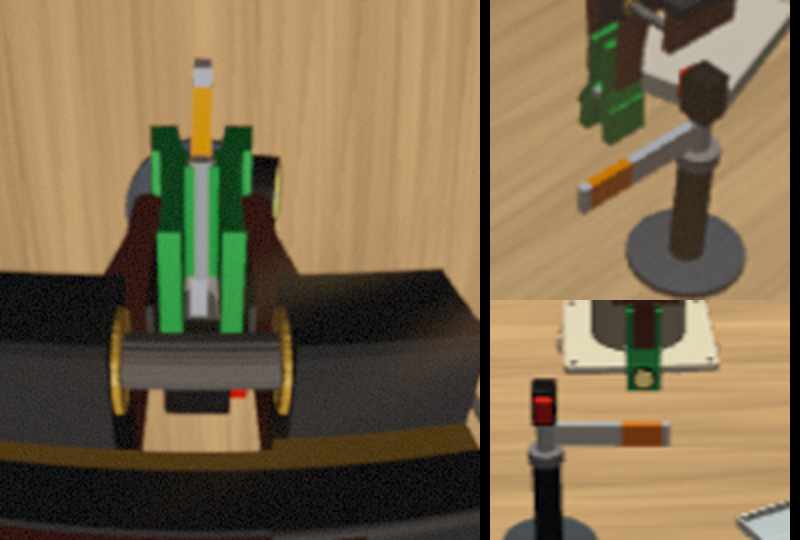

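Request:
{"name": "move_arm", "arguments": {"steps": [[[0,0.02,0.4],0,1],[[0,0,0.5],0,1],[[0,0,0.5],0,1],[[0,0,0.4],0,1],[[0,0,0.2],0,1],[[0,0,0.2],0,1],[[0,0,0.2],0,1],[[0,0,0.2],0,1],[[0,0,0.15],0,1],[[0,0,0.1],0,1],[[0,0,0],0,1],[[0,0,0],0,1],[[0,0,0],0,1]]}}

```text
t: 11.28
ee_pos: [533.1, -25.0, 194.2]
orientation: [2.262, 2.18, 0.001]
ft_force: [-0.0, -0.0, -0.8]
width: 19.1
grasp_force: 30.0
```

```bash
python3 - <<'E'
from h import *
C,K,im,o=wgrab('w5.png');print(o['ee_pos'],o['width'],o['ft_force'])
a=cv2.resize(im[130:400,220:460,::-1],None,fx=2,fy=2,interpolation=cv2.INTER_CUBIC)
d=grab('side','d3.png');b=cv2.resize(d['image'][130:230,300:400,::-1],None,fx=3,fy=3,interpolation=cv2.INTER_CUBIC)
g=np.zeros((540,800,3),np.uint8);g[:,:480]=a;g[:300,490:790]=b
d=grab('scene','s3.png');g[300:540,490:790]=cv2.resize(d['image'][150:230,260:360,::-1],(300,240),interpolation=cv2.INTER_CUBIC);cv2.imwrite('pics/c5.png',g)
E
```

```text
[533.11451529 -25.00806629 194.20367278] 19.109672215697877 [-0.01913181 -0.00104581 -0.76510275]
```

View pics/c5.png

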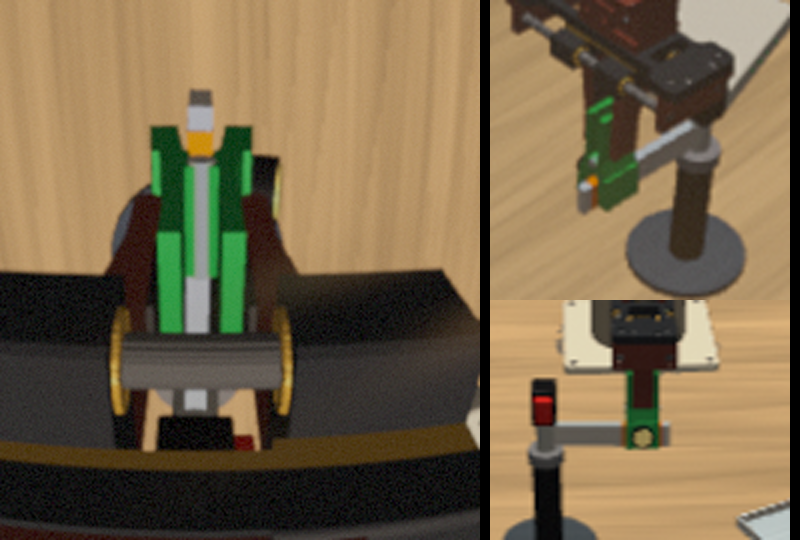

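Request:
{"name": "move_arm", "arguments": {"steps": [[[0,0,0],0,0.7],[[0,0,0],0,0.6],[[0,0,0],0,0.5],[[0,0,0],0,0.3],[[0,0,0],0,0],[[0,0,0],0,0],[[0,0,0],0,0],[[0,0,0],0,0],[[0,0,0],0,0],[[0,0,0],0,0],[[0,0,-0.5],0,0],[[0,0,-1],0,0],[[0,0,-1],0,0],[[0,0,-1],0,0],[[0,0,-0.6],0,0]]}}

```text
t: 12.68
ee_pos: [533.8, -25.0, 299.1]
orientation: [2.26, 2.179, 0.003]
ft_force: [1.7, 0.3, 0.6]
width: 88.0
grasp_force: 0.0
```

```bash
python3 - <<'E'
from h import *
C,K,im,o=wgrab('w6.png');print(o['ee_pos'],o['width'],o['ft_force'])
a=cv2.resize(im[130:400,220:460,::-1],None,fx=2,fy=2,interpolation=cv2.INTER_CUBIC)
d=grab('side','d4.png');b=cv2.resize(d['image'][130:230,300:400,::-1],None,fx=3,fy=3,interpolation=cv2.INTER_CUBIC)
g=np.zeros((540,800,3),np.uint8);g[:,:480]=a;g[:300,490:790]=b
d=grab('scene','s4.png');g[300:540,490:790]=cv2.resize(d['image'][150:230,260:360,::-1],(300,240),interpolation=cv2.INTER_CUBIC);cv2.imwrite('pics/c6.png',g)
E
```

```text
[533.76793452 -25.03095125 299.10784608] 87.96934713588398 [1.65898518 0.26108451 0.62812969]
```

View pics/c6.png

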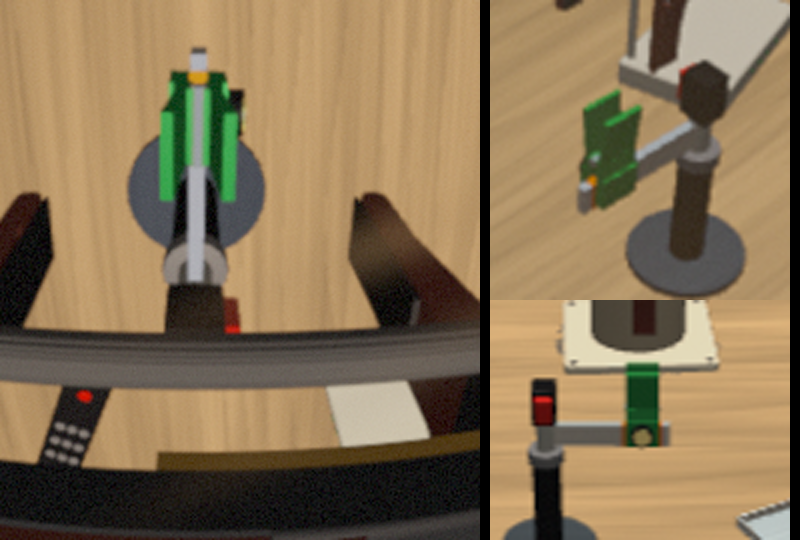

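```bash
python3 - <<'E'
from h import *
C,K,im,o=wgrab();T=R.from_rotvec(o['orientation']).as_matrix();print(np.degrees(np.arctan2(T[1,1],T[0,1])))
def aty(x,y,Y):
    p,r=wray(C,K,220+x/2-.25,130+y/2-.25);return p+r*(Y-p[1])/r[1]
for q in[(168,320),(221,320),(242,329)]: print(aty(*q,-117))
print([watz(C,K,220+x/2-.25,130+y/2-.25,166) for x,y in[(188,200),(206,200),(187,275),(205,275)]])
print(wproj(C,K,[[544.5,-117,180],[514.5,-117,180]]), 220+168/2,220+221/2)
E
```

```text
-2.104483338495348
[ 514.91087839 -117.          205.73928965]
[ 540.68019878 -117.          207.110459  ]
[ 550.35174609 -117.          215.64199888]
[array([526.11732104, -69.9957561 , 166.        ]), array([535.36049129, -70.33658724, 166.        ]), array([ 523.6113524 , -114.19724334,  166.        ]), array([ 533.35129304, -114.55118336,  166.        ])]
[[333.0931036  275.39780266]
 [304.45133921 276.29277503]] 304.0 330.5
```

Request:
{"name": "move_arm", "arguments": {"steps": [[[-0.5,-0.06,0],0,0],[[-1,0,0],0,0],[[-1,0,0],0,0],[[-1,0,0],0,0],[[-0.7,0,0],0,0],[[0,0,0.5],0,0],[[0,0,1],0,0],[[0,0,1],0,0],[[0,0,1],0,0],[[0,0,0.8],0,0],[[0,0,0.5],0,0],[[0,0,0.24],0,0],[[0,0,0],0,0],[[0,0,0],0,0]]}}

```text
t: 14.05
ee_pos: [527.1, -130.2, 169.9]
orientation: [-2.261, -2.179, 0.001]
ft_force: [0.7, 0.3, 0.9]
width: 87.8
grasp_force: 0.0
```

```bash
python3 - <<'E'
from h import *
C,K,im,o=wgrab('w7.png');print(o['ee_pos'],o['width'],o['ft_force'])
a=cv2.resize(im[130:400,220:460,::-1],None,fx=2,fy=2,interpolation=cv2.INTER_CUBIC)
d=grab('side','d5.png');b=cv2.resize(d['image'][130:230,300:400,::-1],None,fx=3,fy=3,interpolation=cv2.INTER_CUBIC)
g=np.zeros((540,800,3),np.uint8);g[:,:480]=a;g[:300,490:790]=b
d=grab('scene','s5.png');g[300:540,490:790]=cv2.resize(d['image'][150:230,260:360,::-1],(300,240),interpolation=cv2.INTER_CUBIC);cv2.imwrite('pics/c7.png',g)
E
```

```text
[ 527.14343141 -130.19330004  169.9348964 ] 87.84847406171602 [0.65282372 0.27460468 0.90227097]
```

View pics/c7.png

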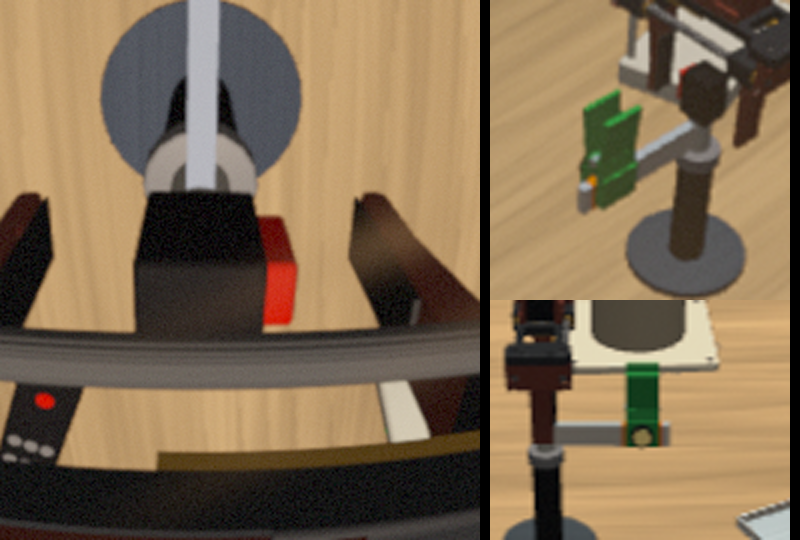

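```bash
python3 - <<'E'
from h import *
C,K,im,o=wgrab();T=R.from_rotvec(o['orientation']).as_matrix();print(o['ee_pos'])
for x,y,z in[(135,264,214),(267,263,214),(297,264,207)]: print(T.T@(watz(C,K,220+x/2-.25,130+y/2-.25,z)-o['ee_pos']))
E
```

```text
[ 528.08694593 -130.16229256  171.27634996]
[ 11.63690228 -13.92054871 -42.74916659]
[ 11.87804203  15.18511487 -42.7052674 ]
[  7.666984    23.15359222 -35.69161395]
```

Request:
{"name": "move_arm", "arguments": {"steps": [[[-0.04,0.03,-0.04],0,0.4],[[0,0,0],0,0.6],[[0,0,0],0,1],[[0,0,0],0,1],[[0,0,0],0,1],[[0,0,0],0,1],[[0,0,0],0,1],[[0,0,0],0,1],[[0,0,0],0,1],[[0,0,0],0,1],[[0,0,0],0,1],[[0,0,0],0,1]]}}

```text
t: 15.25
ee_pos: [526.8, -130.8, 171.4]
orientation: [-2.261, -2.178, 0.003]
ft_force: [-4.6, 0.6, 4.4]
width: 30.1
grasp_force: 29.9
```

Request:
{"name": "move_arm", "arguments": {"steps": [[[0,-0.04,-0.1],0,1],[[0,0,-0.2],0,1],[[0,0,-0.3],0,1],[[0,0,-0.4],0,1],[[0,0,-0.4],0,1],[[0,0,-0.4],0,1],[[0,0,-0.2],0,1],[[0,0,0],0,1],[[0,0,0],0,1]]}}

```text
t: 16.0
ee_pos: [526.8, -130.8, 221.8]
orientation: [-2.262, -2.18, 0.001]
ft_force: [-3.0, -1.4, -2.2]
width: 30.0
grasp_force: 30.0
```

Request:
{"name": "move_arm", "arguments": {"steps": [[[0,0,-0.2],0,1],[[0,0,-0.4],0,1],[[0,0,-0.4],0,1],[[0,0,-0.4],0,1],[[0,0,-0.4],0,1],[[0,0,-0.2],0,1],[[0,0,-0.2],0,1],[[0,0,-0.1],0,1],[[0,0,-0.1],0,1],[[0,0,0],0,1],[[0,0,0],0,1],[[0,0,0],0,1]]}}

```text
t: 17.0
ee_pos: [526.8, -130.8, 281.5]
orientation: [-2.261, -2.18, 0.001]
ft_force: [-4.9, -1.5, -5.3]
width: 30.3
grasp_force: 30.0
```

Request:
{"name": "move_arm", "arguments": {"steps": [[[0,0,-0.04],0,1],[[0,0,-0.04],0,1],[[0,0,0],0,1],[[0,0,0],0,1]]}}

```text
t: 17.33
ee_pos: [526.7, -130.7, 281.6]
orientation: [-2.261, -2.179, 0.002]
ft_force: [1.4, -3.7, -26.4]
width: 30.2
grasp_force: 30.0
```

Request:
{"name": "move_arm", "arguments": {"steps": [[[0,0,0.04],0,1],[[0,0,0],0,1],[[0,0,0],0,1],[[0,0,0],0,1],[[0,0,0],0,1],[[0,0,0],0,1]]}}

```text
t: 17.83
ee_pos: [526.7, -130.8, 281.6]
orientation: [-2.261, -2.18, 0.001]
ft_force: [-0.5, -2.9, -25.6]
width: 30.1
grasp_force: 30.0
```

```bash
python3 - <<'E'
from h import *
d=grab('side');g=np.zeros((400,800,3),np.uint8);g[:,:400]=cv2.resize(d['image'][90:240,280:430,::-1],(400,400),interpolation=cv2.INTER_CUBIC)
d=grab('scene');g[:,400:]=cv2.resize(d['image'][110:260,240:390,::-1],(400,400),interpolation=cv2.INTER_CUBIC);cv2.imwrite('pics/c8.png',g)
v=R.from_euler('z',-2,degrees=True)
print(proj(d,[v.apply([4,83,z])+[529,-130,0] for z in(166+55,166+110)])-[240,110])
for t in range(1): print(ctrl.get_obs())
E
```

```text
[[63.40728863 66.23966875]
 [63.33480864 50.670527  ]]
{'t': 17.9333, 'qpos': array([-2.65184700e-01,  2.36537394e-01,  1.75447706e+00, -1.66450006e-04,
        1.15202635e+00, -2.28454310e-01]), 'qvel': array([-0.00089766,  0.00063669, -0.00023737, -0.00037438, -0.00047096,
       -0.00145171]), 'joint_torque': array([  1.88896023, -57.75543094, -38.80115032,   0.60673032,
         0.37372146,  -0.37395542]), 'ee_pos': array([ 526.74334224, -130.77116308,  281.59981752]), 'orientation': array([-2.26094878e+00, -2.17953974e+00,  1.37123508e-03]), 'ft_force': array([ -0.49140514,  -2.3922767 , -25.38158524]), 'moment': array([-0.53558305, -0.32705738, -0.40596699]), 'grasp_force': 29.95697245001793, 'width': 29.858382727360627}
```

View pics/c8.png

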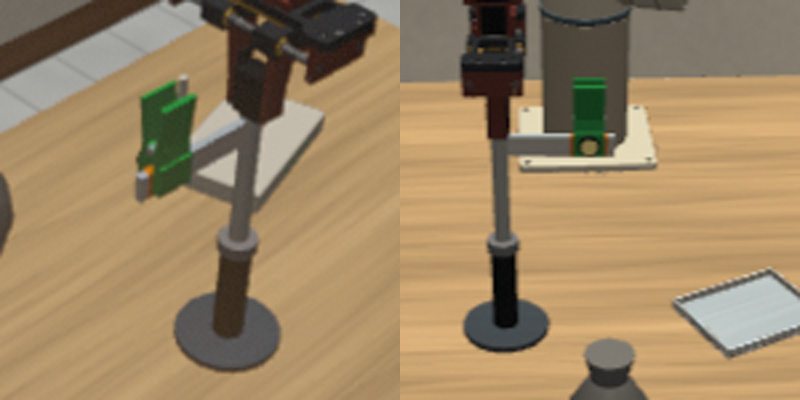

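Request:
{"name": "move_arm", "arguments": {"steps": [[[0,0,0.04],0,1],[[0,0,0],0,1],[[0,0,0],0,1],[[0,0,0],0,1],[[0,0,0],0,1],[[0,0,0],0,1]]}}

```text
t: 18.43
ee_pos: [526.8, -130.8, 281.6]
orientation: [-2.261, -2.18, 0.001]
ft_force: [-5.7, -1.2, -17.7]
width: 30.0
grasp_force: 30.0
```

Stable, against the end stop, button in.

```bash
python3 -c "
from workcell import ctrl
print(ctrl.close_job())"
```

```text
the job is handed in; nothing more can be done
None
```

The green lamp is clipped on the orange end of the arm, and the mast is pulled up 110 mm to its second stop, with the gripper still holding the head and the button squeezed in; the job is handed in at 18.4 s.

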